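Present a turning tool over its slotted block

ROBOT

A 7-joint arm with a two-finger parallel gripper is mounted at the origin on a cart in front of the work surface, level with it; the furniture and walls round the work are solid. World frame = base frame: x ahead of the robot, y to its left, z up, the work surface at z = 0. Lengths are in m, angles in rad, forces in N, time in s.
With the tool pointing down it reaches from about 0.425 to 0.925 m from the base axis. Payload 6.8 kg.
Tool frame: the origin (TCP) lies between the finger pads, 19 mm behind the fingertips; this is the grasp point; z points along the fingers, y is the direction in which the jaws open and shut (so a half turn about z gives the same grasp; the last joint's range is limited). The gripper opens to 85 mm and grips with 20 to 120 N. Pads are 22 mm wide; open, the fingers measure 114 mm over their backs; the gripper's body (76 mm by 85 mm) begins 54 mm behind the grasp point. The pads swing forward as they close: fully open they stand 13 mm farther back than shut.
Start: joints at [-1.321, 0.477, 0.022, 1.555, -0.011, 1.109, -0.083], TCP at [0.236, 0.632, 0.25] pointing down, gripper open.
Joint ranges: [-2.96, 2.96], [-0.34, 2.1], [-1.41, 1.46], [0.24, 2.44], [-1.37, 4.51], [0.17, 1.92], [-2.96, 2.96]. Speed limits (rad/s): [2.39, 2.39, 3.14, 3.14, 3.14, 3.14, 3.14].

INTERFACE

Orientations are given as a rotation vector (axis times angle).
In Python, from bench import r, imaging, look_for, outline_of gives the robot as it stands. The module is installed in compiled form; this text tells all that it offers.
- The arm moves only by the tool carry_out, never from a script. Its arguments are lists of equal length, an entry for each row: "offset": the shift along the tool's x, y, z as a fraction of full scale, a list of three; "turn": the turn, a rotation vector about the tool's x, y, z as a fraction of full scale, a list of three. A call has 1 to 8 rows; each row is the pose to reach, as a shift and turn from the pose commanded when the call began, along the tool's axes at that moment; what a row does not reach only later rows make up. Full scale, the value 1, is 0.5 m for a shift and 1.5 rad for a turn. A row lasts 1/10 s, in which the tool goes at most 50 mm and 8.59 degrees, less where a joint would pass 70% of its speed; a pose out of reach is approached as far as the arm can. A call with a number of a shift or a turn outside -1 to 1 is refused whole. A call with a gripper value outside its range is refused whole. "hand" is the closure, from 0 (fully open) to 1 (shut), set as the call begins (left out, the last holds). The fingers move at their own pace and stop on an object; "force" is the grip in N (left out, the last holds). Time passes only in rows, so rows that repeat a pose let the fingers close. It gives the time, the measured TCP pose, the force and the opening at its end, in the units of the state.
- r.get_obs(): the state, without advancing time (a new reading comes with each control period).
- imaging.grab_frame(name): name is "scene" or "side" or "wrist"; returns a dict with "pixels" (400x640x3 uint8, red, green, blue), "fx", "fy", "cx", "cy" (pixels), "R" (3x3) and "t" (3): a world point X has camera coordinates R X + t. Camera axes: x right, y down, z forward; pixel columns grow to the right and rows downward; lengths in m; the calibration is good to about 2 mm. A picture is of the moment at which its call begins. There is no depth.
- r.hand_in(): hands the job in, once; it reports no verdict.
Trained networks look in the newest picture that a camera, given by its name, has taken for a name from the list of things; names that differ only in an ending like _2 or _b are one class to them, and where a whole thing is asked for, a point or a joint stands for the part that bears it (a point fixed in the world has none). Each returns a list of dicts, best first, with "score" (0 to 1); they miss things now and then, are a little off and sometimes report something else, mostly with a low value. They report only what shows in the picture. A call takes as long as a camera call.
- look_for(query, camera): "xyz" ([x, y, z] in m, in the coordinates of the camera as it stood for that picture, good to about 4 mm: the middle of the surface that is visible of it).
- outline_of(query, camera): "region" (400x640 bool, what is visible of it).
The state is a dict: "clock": time; "joints": joint angles; "qvel": joint speeds; "tau": joint torques, N m; "tcp_pos": TCP position; "orientation": TCP orientation; "contact_force": force on the tool from outside, world axes, zero at the start; "moment": the same for the moment, N m; "grip_width": finger opening in m.
Only numpy, scipy, OpenCV 4.12 (cv2) and the standard library are available. Lean on these libraries where they do the work, as an engineer would, in place of code of your own. Each camera call takes 0.05 s, during which the arm holds its last target. There are 200 camera calls.

TASK

First slide the slotted aluminium block along its steel plate, without lifting it, from the plain outline onto the outline with the cross in it, square to the outline, and let go of it. Then pick up the turning tool, carry it over the card box and stop with it level about one centimetre above the block, lined up with the slot as if about to be lowered in: its plain end just short of the slot's closed end, its cutting head sticking out past the open end, nothing touching the block. Finish while still holding it there, and leave the card box, the screw jar and the boring bar where they are.

Things in the scene. Friction and masses are not known exactly. Their poses are not given: they have to be found in the camera images.
- setting_plate: Dark flat steel plate screwed to the bench, 150 x 230 x 6 mm (x, y, z), z up. Origin at the centre of its underside, on the bench top; its upper face is 6 mm above that. It cannot move.
- park_mark: Plain rectangular outline of thin white lines on the plate, 104 x 60 mm (x, y), where the block starts. Origin at its centre on the plate's upper face; axes parallel to the plate's. It lies 110 mm from the other outline, along the plate's y; which of the two is on the left varies.
- work_mark: The same rectangular outline with a cross of two lines through its middle, where the block has to go. Origin at its centre on the plate's upper face; axes parallel to the plate's.
- slot_block: Loose aluminium block, about 0.5 kg, 100 x 56 x 40 mm (x, y, z), origin at centre of underside. Starts on the plain outline, up to 10 mm and 0.15 rad off. A slot 30 wide, 24 deep, open at the top, runs along its x in the middle: open at -x (towards the robot), closed at +x by an 8 mm wall with its inner face at x = +42. Side walls 13 thick; grip across the 56 mm, sides upright.
- turning_tool: Dark steel lathe tool, about 0.33 kg, lying on the bench, 123 mm long along its y: square shank 20 wide (x -9 to +11 mm), 20 high, and at the -y end a cutting head 24 wide, 28 long, its small insert up to 24 high. Origin at centre of underside, z up. Starts with the head towards the robot (within 0.5 rad). Grip across the shank at its middle.
- tool_butt (a point): Point on the underside of the turning tool, middle of its plain end (tool frame x = 1, y = 61, z = 0 mm); axes those of the tool.
- tool_nose (a point): Point on the underside of the turning tool, middle of its cutting end (tool frame x = 1, y = -61, z = 0 mm); axes those of the tool.
- card_box: Open brown card box of small wrenches, 158 x 124 x 81 mm (x, y, z), on the bench between the tool and the plate; it stands with its long side about along world y. Origin at the centre of its underside. Must stay where it is.
- screw_jar: Plastic jar of screws with a lid, 51 mm diameter, 64 mm high, just behind the plate (another such jar stands farther off at the back). Origin at the centre of its underside. Must stay where it is.
- boring_bar: Slim round boring bar, 10 x 80 x 11 mm (x, y, z), lying on the bench to the right of the turning tool. Origin at the centre of its underside. Must stay where it is.

How it is judged:
By the outcome, as a careful person would: the job done as asked, in the order asked, and still so for the second after the job is handed in, while the arm keeps its last pose, push and grip.
It also fails if it takes over 61 s, if anything falls off the work surface, if the arm or the gripper's body presses on something with over 40 N, if the wrist force passes 120 N, or if a joint passes its speed limit or range.

## Working session

There is one attempt and no reset: what is moved stays moved. The work goes in short steps, Python scripts to look and compute and a tool call to move; the robot and the scene stay as the last step left them, time stands still between calls to the robot, and variables do not carry over. Pictures are saved under pics/ and viewed, about 8 in all and at most 12, crops included, and the job is handed in when it is done.

Besides the shell and the picture viewer there is one more tool, called as name(argument=value, ...) on one line, values as JSON. carry_out: Moves the arm, as the interface text tells. Shift numbers are shares of 0.5 m and turn numbers shares of 1.5 rad, none past 1 either way. Its arguments: {"type":"object","properties":{"offset":{"type":"array","items":{"type":"array","items":{"type":"number","minimum":-1,"maximum":1}}},"turn":{"type":"array","items":{"type":"array","items":{"type":"number","minimum":-1,"maximum":1}}},"hand":{"type":"number"},"force":{"type":"number"}},"required":["offset","turn"]}

```bash
mkdir -p pics; cat > h.py <<'E'
import numpy as np, cv2
from scipy.spatial.transform import Rotation as Ro
from bench import r, imaging, look_for, outline_of
np.set_printoptions(precision=4,suppress=True)
def grab(c,name=None):
    f=imaging.grab_frame(c)
    for k in('R','t'): f[k]=np.array(f[k])
    if name: cv2.imwrite(f'pics/{name}.png',f['pixels'][:,:,::-1])
    return f
def c2w(f,p): return f['R'].T@(np.array(p)-f['t'])
def w2p(f,X):
    c=f['R']@np.array(X)+f['t']; return np.array([f['fx']*c[0]/c[2]+f['cx'],f['fy']*c[1]/c[2]+f['cy']])
def p2w(f,uv,z):
    d=f['R'].T@np.array([(uv[0]-f['cx'])/f['fx'],(uv[1]-f['cy'])/f['fy'],1]); o=-f['R'].T@f['t']
    return o+d*(z-o[2])/d[2]
def find(q,c,f):
    return [(round(d['score'],2),c2w(f,d['xyz'])) for d in look_for(q,c)[:2]]
E
python3 - <<'E'
from h import *
o=r.get_obs(); print({k:np.array(v) for k,v in o.items()})
for c in('scene','side'):
    f=grab(c,c+'0'); print(c, f['fx'], -f['R'].T@f['t'])
    for q in('setting_plate','park_mark','work_mark','slot_block','turning_tool','tool_butt','tool_nose','card_box','screw_jar','boring_bar'):
        print(q,find(q,c,f))
E
python3 -c "
import cv2,numpy as np
cv2.imwrite('pics/c.png',cv2.imread('pics/scene0.png'))"
```

```text
{'clock': array(0.), 'joints': array([-1.3211,  0.4778,  0.0223,  1.5564, -0.0115,  1.1093, -0.0831]), 'qvel': array([-0.0009,  0.0001,  0.0002,  0.0004, -0.0016, -0.0008, -0.0002]), 'tau': array([  0.0004, -59.646 ,   1.6076, -28.1204,   0.0124,   0.0092,
        -0.    ]), 'tcp_pos': array([0.2362, 0.6317, 0.2491]), 'orientation': array([-0.559 , -3.0913,  0.0028]), 'contact_force': array([ 0.0149, -0.5835,  0.5751]), 'moment': array([ 0.0143, -0.0301, -0.0323]), 'grip_width': array(0.0855)}
scene 500.7626987605485 [-0.5226 -0.8695  0.701 ]
setting_plate [(0.98, array([0.4845, 0.3577, 0.0104]))]
park_mark []
work_mark []
slot_block [(0.77, array([0.4965, 0.4007, 0.0321]))]
turning_tool [(0.48, array([ 0.4152, -0.0409,  0.0206]))]
tool_butt [(0.8, array([ 0.4184, -0.0446,  0.0174]))]
tool_nose [(0.62, array([ 0.4169, -0.0445,  0.0248])), (0.53, array([0.4992, 0.3986, 0.0342]))]
card_box [(0.56, array([0.393 , 0.1012, 0.0473]))]
screw_jar []
boring_bar []
side 406.2179907198952 [0.5281 0.9826 0.6099]
setting_plate [(0.92, array([0.5044, 0.3796, 0.0043]))]
park_mark []
work_mark []
slot_block [(0.94, array([0.5091, 0.4451, 0.0372]))]
turning_tool [(0.56, array([ 0.3955, -0.0456,  0.0197]))]
tool_butt [(0.43, array([ 0.3969, -0.0425,  0.0159]))]
tool_nose []
card_box [(0.67, array([0.4147, 0.1822, 0.0496]))]
screw_jar [(0.73, array([0.6813, 0.3256, 0.0462]))]
boring_bar []
```

View pics/scene0.png

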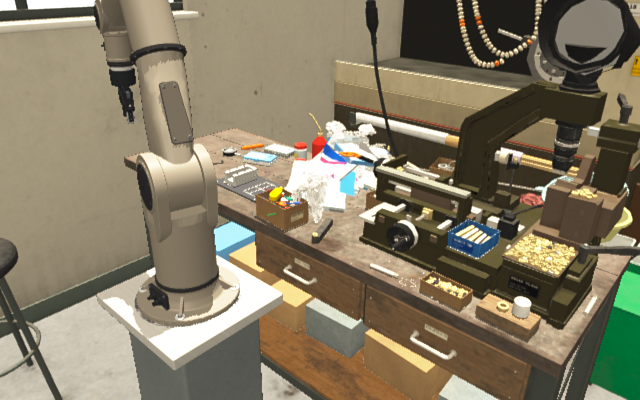

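The scene view is coarse: the plate is at about (250,182), the card box at (282,208) and the tool at (322,231). I'll check the side view next.

View pics/side0.png

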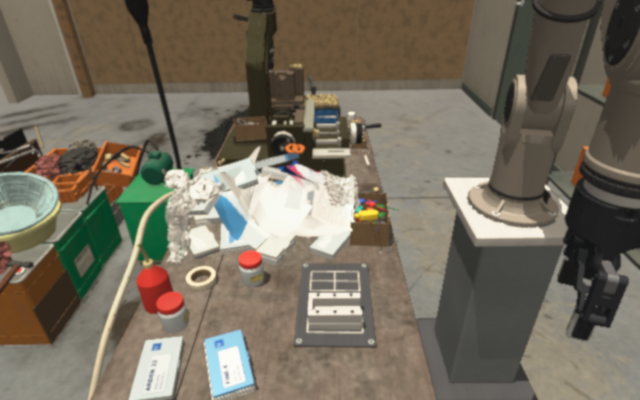

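```bash
cat >> h.py <<'E'
def down(yaw): # tool z down, tool y axis at world angle yaw from +y
    c,s=np.cos(yaw),np.sin(yaw); y=np.array([-s,c,0]); z=np.array([0,0,-1.]); x=np.cross(y,z)
    return np.stack([x,y,z],1)
def plan(pos,yaw,cur=None):
    """offset / turn fractions from current commanded (pos, rotvec)"""
    if cur is None: o=r.get_obs(); cur=(o['tcp_pos'],o['orientation'])
    R0=Ro.from_rotvec(cur[1]).as_matrix()
    print('offset',R0.T@(np.array(pos)-cur[0])/0.5,'turn',Ro.from_matrix(R0.T@down(yaw)).as_rotvec()/1.5)
E
python3 - <<'E'
from h import *
print(Ro.from_rotvec(r.get_obs()['orientation']).as_matrix())
plan((.47,.38,.30),0)
f=grab('wrist'); print(-f['R'].T@f['t'],f['R'],f['fx'])
E
```

```text
[[-0.9367  0.3503  0.    ]
 [ 0.3503  0.9367  0.0001]
 [ 0.      0.0001 -1.    ]]
offset [-0.6143 -0.3089 -0.1   ] turn [ 0.0001 -0.     -0.2386]
[0.1697 0.658  0.3748] [[ 0.3502  0.9367 -0.0003]
 [ 0.8979 -0.3356  0.2847]
 [ 0.2666 -0.1    -0.9586]] 313.82689119008023
```

carry_out(offset=[[-0.614,-0.309,-0.1],[-0.614,-0.309,-0.1],[-0.614,-0.309,-0.1],[-0.614,-0.309,-0.1],[-0.614,-0.309,-0.1],[-0.614,-0.309,-0.1],[-0.614,-0.309,-0.1],[-0.614,-0.309,-0.1]], turn=[[0,0,-0.239],[0,0,-0.239],[0,0,-0.239],[0,0,-0.239],[0,0,-0.239],[0,0,-0.239],[0,0,-0.239],[0,0,-0.239]], hand=0)

```text
clock: 1.95
tcp_pos: [0.4763, 0.3728, 0.3015]
orientation: [0.018, 3.137, -0.003]
contact_force: [-0.5, 0.2, -0.2]
grip_width: 0.0857
```

```bash
python3 - <<'E'
from h import *
o=r.get_obs(); print(o['clock'],o['tcp_pos'],o['orientation'],o['joints'])
f=grab('wrist','w1')
for q in('setting_plate','park_mark','work_mark','slot_block','screw_jar','card_box'):
    print(q,find(q,'wrist',f))
m=outline_of('setting_plate','wrist')
E
```

```text
1.95 [0.4763 0.3728 0.3015] [ 0.0184  3.1369 -0.0028] [-0.8191  0.3165  0.0635  1.6753 -0.0168  1.1484  0.8071]
setting_plate [(0.57, array([0.5018, 0.3509, 0.0095]))]
park_mark [(0.54, array([0.4648, 0.4285, 0.0064]))]
work_mark [(0.81, array([0.5063, 0.3208, 0.0112]))]
slot_block [(0.68, array([0.5119, 0.4252, 0.0348]))]
screw_jar [(0.88, array([0.6735, 0.3098, 0.0629]))]
card_box [(0.94, array([0.4127, 0.1228, 0.0507]))]
```

View pics/w1.png

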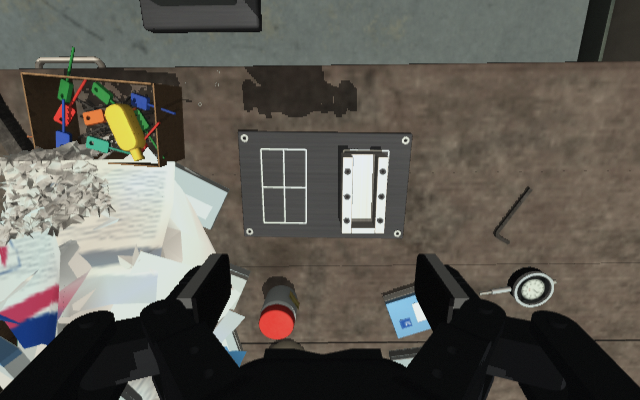

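The slotted block sits at about (364,192) with its open end toward the robot (image up). The work outline is at (284,186), the box at (95,120) and the jar at (278,310).

```bash
cat >> h.py <<'E'
def rect(f,mask,z):
    """min-area rect of mask pixels projected on plane z: centre, sizes along x',y', yaw"""
    v,u=np.nonzero(mask); P=np.array([p2w(f,(a,b),z)[:2] for a,b in zip(u,v)])
    (c,s,a)=cv2.minAreaRect((P*1000).astype(np.float32))
    if a>45: a-=90; s=s[::-1]
    return np.array(c),np.array(s),np.deg2rad(a)
def big(m):
    n,l,st,_=cv2.connectedComponentsWithStats(m.astype(np.uint8)); return l==1+np.argmax(st[1:,4])
E
python3 - <<'E'
from h import *
f=grab('wrist'); g=f['pixels'].min(2)
roi=np.zeros_like(g,bool); roi[140:232,252:316]=1
print('work',rect(f,big((g>130)&roi),.006))
for c in [(244,138),(405,141),(397,233),(250,231)]: print('screw',p2w(f,c,.006))
roi[:]=0; roi[140:240,330:400]=1
b=big((g>150)&roi); v,u=np.nonzero(b); print(u.min(),u.max(),v.min(),v.max())
print('block thr',rect(f,b,.046))
m=outline_of('slot_block','wrist')
for d in m[:1]: print('block mask',rect(f,big(d['region']),.046))
cv2.imwrite('pics/crop1.png',cv2.resize(f['pixels'][130:245,230:420,::-1],None,fx=4,fy=4,interpolation=cv2.INTER_NEAREST))
E
```

```text
work (array([510.6418, 318.7255]), array([107.4205,  62.4285]), np.float64(-0.03241799415926205))
screw [0.4358 0.2782 0.006 ]
screw [0.439  0.4899 0.006 ]
screw [0.5693 0.4886 0.006 ]
screw [0.5669 0.2779 0.006 ]
334 382 158 239
block thr (array([508.4715, 425.0629]), array([106.6644,  56.7031]), np.float64(-0.009247161095027635))
block mask (array([510.2969, 423.4081]), array([105.2999,  57.233 ]), np.float64(-0.011416572119006181))
```

View pics/crop1.png

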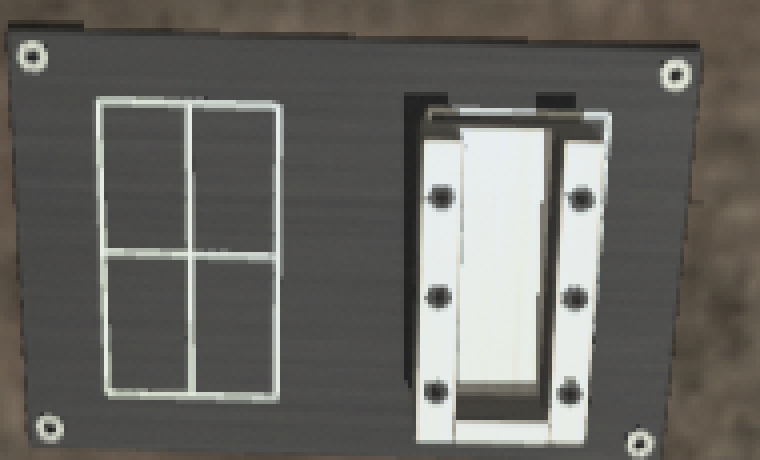

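```bash
python3 - <<'E'
from h import *
o=r.get_obs(); print(o['tcp_pos'],o['qvel'].max() if hasattr(o['qvel'],'max') else '')
f=imaging.grab_frame('wrist'); f['R']=np.array(f['R']);f['t']=np.array(f['t'])
def pts(L,z,n):
    P=np.array([p2w(f,(230+(a)/4-.5,130+b/4-.5),z)[:2]*1000 for a,b in L]); 
    a=[P[3]-P[0],P[2]-P[1]]; b=[P[1]-P[0],P[2]-P[3]]
    print(n,P.mean(0),'yaw x',[np.arctan2(v[1],v[0]) for v in a],'yaw y',[-np.arctan2(v[0],v[1]) for v in b],[np.linalg.norm(v) for v in a+b])
pts([(32,57),(676,75),(640,444),(50,428)],.006,'screws')
pts([(97,99),(282,104),(277,398),(106,395)],.006,'work')
pts([(423,138),(606,142),(585,444),(417,441)],.046,'block')
E
```

```text
[0.4692 0.3808 0.2999] 0.0066278334323530514
screws [512.5589 373.4323] yaw x [np.float64(-0.025596838085948138), np.float64(-0.02695568621563069)] yaw y [np.float64(-0.025316964749805996), np.float64(-0.026721936645483845)] [np.float64(132.23401549069015), np.float64(132.5332236718), np.float64(213.02088230608962), np.float64(212.84091620751846)]
work [510.9287 318.4322] yaw x [np.float64(-0.029463903107744858), np.float64(-0.03499745712864455)] yaw y [np.float64(-0.024623567138327834), np.float64(-0.01622253121521187)] [np.float64(105.66116214393418), np.float64(105.1526567116122), np.float64(61.63301377953529), np.float64(61.05577934533626)]
block [513.7794 423.8548] yaw x [np.float64(-0.005724775187046485), np.float64(-0.013559219490569593)] yaw y [np.float64(-0.019589520350682954), np.float64(-0.01672373730646578)] [np.float64(99.74369236403105), np.float64(99.57852937279468), np.float64(55.70153472547982), np.float64(54.91936852574892)]
```

```bash
python3 - <<'E'
from h import *
plan((.5138,.4239,.12),-.014)
E
```

```text
offset [-0.0892  0.0866  0.3597] turn [-0.0001 -0.0002  0.0106]
```

carry_out(offset=[[-0.089,0.087,0.1],[-0.089,0.087,0.2],[-0.089,0.087,0.3],[-0.089,0.087,0.36],[-0.089,0.087,0.36],[-0.089,0.087,0.36],[-0.089,0.087,0.36],[-0.089,0.087,0.36]], turn=[[0,0,0.0106],[0,0,0.0106],[0,0,0.0106],[0,0,0.0106],[0,0,0.0106],[0,0,0.0106],[0,0,0.0106],[0,0,0.0106]])

```text
clock: 3.3
tcp_pos: [0.5158, 0.4249, 0.1235]
orientation: [0.024, 3.138, 0.006]
contact_force: [-0.1, -0.1, 0.8]
grip_width: 0.0854
```

```bash
python3 - <<'E'
from h import *
f=grab('wrist','w2')
for q in ('slot_block','work_mark'): print(find(q,'wrist',f))
plan((.5138,.4239,.033),-.014)
print(r.get_obs()['tcp_pos'])
E
```

```text
[(0.64, array([0.5095, 0.4205, 0.0392]))]
[(0.95, array([0.509 , 0.3195, 0.0086]))]
offset [ 0.0028 -0.0012  0.1782] turn [ 0.0016  0.0015 -0.0008]
[0.515  0.4243 0.1221]
```

View pics/w2.png

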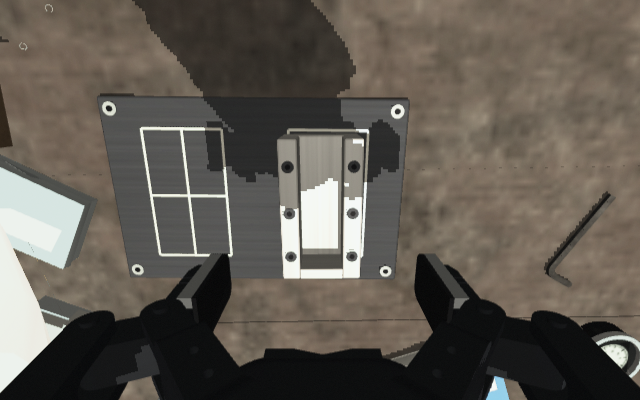

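Block and outline are clear here: block top corners are about (277,136), (367,135), (360,278), (283,278), and the outline corners about (141,128), (222,128), (231,254), (158,254).

```bash
python3 - <<'E'
from h import *
f=grab('wrist','w2b')
def pts(L,z,n):
    P=np.array([p2w(f,q,z)[:2]*1000 for q in L]); 
    a=[P[3]-P[0],P[2]-P[1]]; b=[P[1]-P[0],P[2]-P[3]]
    print(n,P.mean(0),'yaw x',[np.arctan2(v[1],v[0]) for v in a],'yaw y',[-np.arctan2(v[0],v[1]) for v in b],[np.linalg.norm(v) for v in a+b])
pts([(277,136),(367,135),(360,278),(283,278)],.046,'block')
pts([(141,128),(222,128),(231,254),(158,254)],.006,'work')
print(w2p(f,(.5138,.4239,.046)),r.get_obs()['tcp_pos'])
E
```

```text
block [511.0927 424.2543] yaw x [np.float64(-0.01377669229643661), np.float64(-0.02437833267928744)] yaw y [np.float64(-0.00447257053420057), np.float64(-0.016254954571436078)] [np.float64(100.55877930687448), np.float64(101.22816999357632), np.float64(56.55688521361049), np.float64(55.48144308615071)]
work [508.7493 318.2109] yaw x [np.float64(-0.04273814547432447), np.float64(-0.033810813144612616)] yaw y [np.float64(-0.015350557831692806), np.float64(-0.016091935624142583)] [np.float64(103.64882768471641), np.float64(103.67319305363309), np.float64(60.543318129107), np.float64(61.46794659806059)]
[321.2737 215.4179] [0.5148 0.4241 0.1216]
```

carry_out(offset=[[0.002,0,0.06],[0.002,0,0.12],[0.002,0,0.15],[0.002,0,0.176],[0.002,0,0.176],[0.002,0,0.176]], turn=[[0,0,0],[0,0,0],[0,0,0],[0,0,0],[0,0,0],[0,0,0]])

```text
clock: 4.1
tcp_pos: [0.5138, 0.424, 0.0327]
orientation: [0.024, 3.141, 0.001]
contact_force: [-0.1, 0.5, 0.2]
grip_width: 0.0854
```

carry_out(offset=[[0,0,0],[0,0,0],[0,0,0],[0,0,0],[0,0,0],[0,0,0],[0,0,0],[0,0,0]], turn=[[0,0,0],[0,0,0],[0,0,0],[0,0,0],[0,0,0],[0,0,0],[0,0,0],[0,0,0]], hand=1, force=40)

```text
clock: 4.9
tcp_pos: [0.514, 0.424, 0.0333]
orientation: [0.024, 3.14, 0.002]
contact_force: [-1.4, -1.0, 6.3]
grip_width: 0.055
```

```bash
python3 - <<'E'
from h import *
o=r.get_obs();print(o)
plan((o['tcp_pos'][0]-.0025,o['tcp_pos'][1]-.1057,o['tcp_pos'][2]),-.026)
E
```

```text
{'clock': 4.9, 'joints': array([-0.81  ,  0.7098,  0.0376,  1.7188, -0.0374,  0.7118,  0.8024]), 'qvel': array([ 0.0014, -0.0002, -0.0005,  0.0001,  0.0006, -0.0003, -0.0001]), 'tau': array([ -0.0666, -61.4646,   2.3411, -19.3914,  -0.0422,  -0.3547,
        -0.0249]), 'tcp_pos': array([0.514 , 0.424 , 0.0333]), 'orientation': array([0.024 , 3.1401, 0.0019]), 'contact_force': array([-1.432 , -0.9866,  6.2534]), 'moment': array([-0.2193,  0.1545,  0.0293]), 'grip_width': 0.055008041970359904}
offset [ 0.0018 -0.2115 -0.0003] turn [0.0008 0.0009 0.0071]
```

carry_out(offset=[[0,-0.02,0],[0,-0.05,0],[0.001,-0.08,0],[0.001,-0.11,0],[0.001,-0.14,0],[0.002,-0.17,0],[0.002,-0.2,0],[0.002,-0.2115,0]], turn=[[0,0,0],[0,0,0.002],[0,0,0.004],[0,0,0.006],[0,0,0.007],[0,0,0.007],[0,0,0.007],[0,0,0.007]])

```text
clock: 5.7
tcp_pos: [0.5117, 0.3179, 0.0333]
orientation: [0.042, 3.139, 0.004]
contact_force: [0.1, 4.6, 5.0]
grip_width: 0.0555
```

carry_out(offset=[[0,0,0],[0,0,0],[0,0,0],[0,0,0]], turn=[[0,0,0],[0,0,0],[0,0,0],[0,0,0]])

```text
clock: 6.1
tcp_pos: [0.5117, 0.3173, 0.0333]
orientation: [0.042, 3.14, 0.001]
contact_force: [-0.5, -0.5, 9.2]
grip_width: 0.0555
```

```bash
python3 - <<'E'
from h import *
o=r.get_obs();print(o['tcp_pos'],o['orientation'],o['contact_force'])
f=grab('wrist','w3')
cv2.imwrite('pics/w3c.png',cv2.resize(f['pixels'][60:300,180:480,::-1],(750,600),interpolation=cv2.INTER_NEAREST))
E
```

```text
[0.5117 0.3173 0.0333] [0.0422 3.1396 0.0013] [-0.5179 -0.5479  9.2158]
```

View pics/w3c.png

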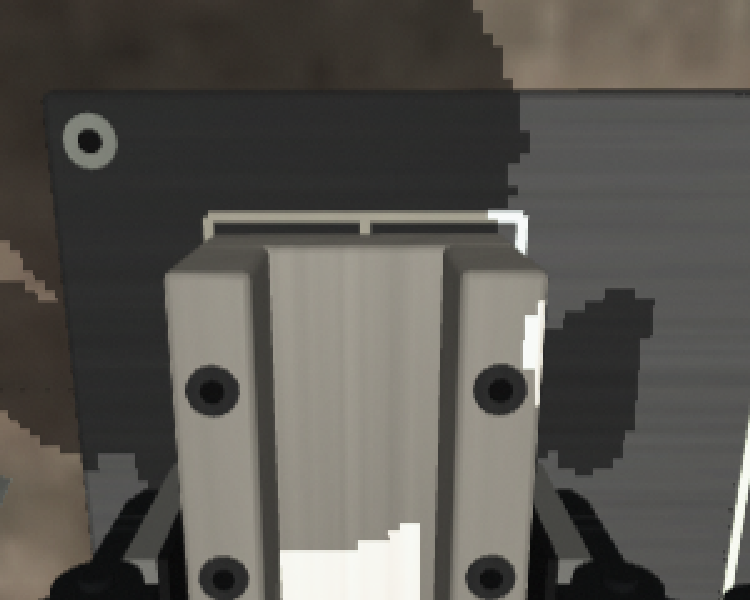

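```bash
python3 - <<'E'
from h import *
f=grab('wrist','w3b')
q=lambda a,b,z:p2w(f,(180+a/2.5-.5,60+b/2.5-.5),z)[:2]*1000
print('outline outer L,R',q(204,211,.006),q(528,211,.006),'mid',q(365,216,.006))
print('block top front L,R',q(165,274,.046),q(547,271,.046))
print('bottom front edge',q(240,235,.006),q(480,235,.006))
print('slot floor front',q(268,247,.022),q(443,247,.022),'top inner',q(252,272,.046),q(460,272,.046))
print('top lower L,R',q(181,598,.046),q(533,598,.046))
E
```

```text
outline outer L,R [456.2696 289.7373] [457.9378 351.802 ] mid [458.0485 320.5537]
block top front L,R [460.8668 291.2089] [461.9111 346.3455]
bottom front edge [461.0408 296.3129] [462.2876 342.6886]
slot floor front [461.05   303.4756] [461.867  333.8611] top inner [460.9126 303.7883] [461.7198 333.7983]
top lower L,R [514.6722 288.6095] [516.2318 346.3471]
```

carry_out(offset=[[0.0026,0.0037,0],[0.0026,0.0037,0],[0.0026,0.0037,0],[0.0026,0.0037,0]], turn=[[0,0,0.001],[0,0,0.001],[0,0,0.001],[0,0,0.001]])

```text
clock: 6.6
tcp_pos: [0.5115, 0.3174, 0.0333]
orientation: [0.046, 3.138, -0.001]
contact_force: [2.1, -4.4, 9.1]
grip_width: 0.0553
```

carry_out(offset=[[0,0,0],[0,0,0],[0,0,0],[0,0,0],[0,0,0],[0,0,0]], turn=[[0,0,0],[0,0,0],[0,0,0],[0,0,0],[0,0,0],[0,0,0]], hand=0)

```text
clock: 7.2
tcp_pos: [0.5093, 0.3198, 0.0319]
orientation: [-0.042, -3.141, 0.0]
contact_force: [0.8, 0.3, 0.6]
grip_width: 0.0858
```

carry_out(offset=[[0,0,-0.05],[0,0,-0.15],[0,0,-0.25],[0,0,-0.35],[0,0,-0.4],[0,0,-0.4],[0,0,-0.4],[0,0,-0.4]], turn=[[0,0,0],[0,0,0],[0,0,0],[0,0,0],[0,0,0],[0,0,0],[0,0,0],[0,0,0]])

```text
clock: 8.0
tcp_pos: [0.5086, 0.3192, 0.2305]
orientation: [-0.042, -3.139, 0.003]
contact_force: [0.3, -0.3, -0.5]
grip_width: 0.0855
```

```bash
python3 - <<'E'
from h import *
o=r.get_obs();print(o['tcp_pos'],o['orientation'],o['contact_force'])
f=grab('wrist','w4')
for q in ('slot_block','work_mark','turning_tool','card_box','screw_jar'): print(q,find(q,'wrist',f))
u,v=w2p(f,(.511,.32,.046)).astype(int); print(u,v)
cv2.imwrite('pics/w4c.png',cv2.resize(f['pixels'][v-75:v+75,u-80:u+80,::-1],(640,600),interpolation=cv2.INTER_NEAREST))
f=grab('side')
for q in ('turning_tool','card_box','screw_jar','boring_bar'): print(q,find(q,'side',f))
E
```

```text
[0.5086 0.3192 0.2305] [-0.0424 -3.1392  0.0026] [ 0.3097 -0.2693 -0.5215]
slot_block [(0.77, array([0.5086, 0.3192, 0.0373]))]
work_mark [(0.75, array([0.4596, 0.3485, 0.0101]))]
turning_tool []
card_box [(0.83, array([0.4082, 0.1217, 0.0509]))]
screw_jar [(0.78, array([0.6701, 0.307 , 0.0582]))]
323 184
turning_tool [(0.5, array([ 0.3947, -0.0439,  0.0199]))]
card_box [(0.77, array([0.4148, 0.1789, 0.0541]))]
screw_jar [(0.71, array([0.6839, 0.3283, 0.0451]))]
boring_bar []
```

View pics/w4c.png

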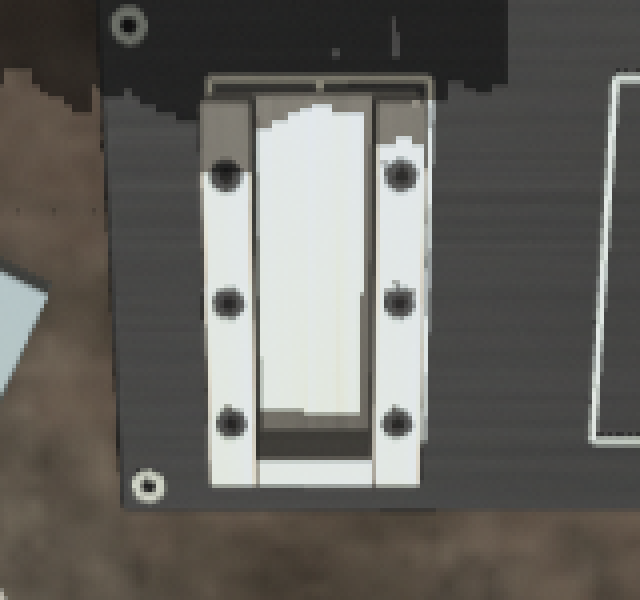

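```bash
python3 - <<'E'
from h import *
f=grab('wrist')
q=lambda a,b,z:p2w(f,(243+a/4-.5,109+b/4-.5),z)[:2]*1000
print('outline outer L,R',q(206,75,.006),q(433,75,.006),'mid',q(319,79,.006),'park front L',q(612,76,.006),'park back L',q(590,444,.006))
print('right line centre lower',q(427,440,.006), 'screws',q(129,25,.006),q(148,486,.006))
P=np.array([q(*c,.046) for c in [(201,100),(427,100),(420,487),(210,487)]]);print(P,P.mean(0))
print('bottom front',q(230,95,.006), q(400,95,.006))
E
```

```text
outline outer L,R [457.7558 290.3472] [459.434 352.168] mid [459.6546 321.094 ] park front L [461.0232 400.9175] park back L [567.4664 398.5509]
right line centre lower [564.9045 350.2304] screws [444.0659 270.2993] [577.2795 266.6101]
[[461.4006 292.4429]
 [462.8885 347.274 ]
 [563.6417 345.1258]
 [562.1401 289.3813]] [512.5177 318.556 ]
bottom front [463.266  296.6304] [464.528  343.1336]
```

The block sits about 1.2 mm high in x and 1.5 mm low in y; the small shift was absorbed by stiction. I'll regrip and nudge it.

carry_out(offset=[[0,0,0.1],[0,0,0.2],[0,0,0.28],[0,0,0.34],[0,0,0.38],[0,0,0.4],[0,0,0.4],[0,0,0.4]], turn=[[0,0,0],[0,0,0],[0,0,0],[0,0,0],[0,0,0],[0,0,0],[0,0,0],[0,0,0]])

```text
clock: 9.4
tcp_pos: [0.5101, 0.3202, 0.0329]
orientation: [0.043, 3.14, 0.001]
contact_force: [0.3, -0.1, 0.0]
grip_width: 0.0858
```

carry_out(offset=[[0,0,0],[0,0,0],[0,0,0],[0,0,0],[0,0,0],[0,0,0],[0,0,0],[0,0,0]], turn=[[0,0,0],[0,0,0],[0,0,0],[0,0,0],[0,0,0],[0,0,0],[0,0,0],[0,0,0]], hand=1, force=40)

```text
clock: 10.2
tcp_pos: [0.5102, 0.3197, 0.0334]
orientation: [0.043, 3.14, 0.001]
contact_force: [-0.6, -1.7, 5.3]
grip_width: 0.0551
```

```bash
python3 - <<'E'
from h import *
o=r.get_obs();print(o['tcp_pos'],o['orientation'],o['contact_force'])
E
```

```text
[0.5102 0.3197 0.0334] [0.0434 3.1399 0.001 ] [-0.6087 -1.6976  5.3493]
```

carry_out(offset=[[0.005,0,0],[0.005,0,0],[0.005,0,0],[0.005,0,0],[0.005,0,0]], turn=[[0,0,0],[0,0,0],[0,0,0],[0,0,0],[0,0,0]])

```text
clock: 10.7
tcp_pos: [0.5085, 0.3201, 0.0334]
orientation: [0.043, 3.138, 0.002]
contact_force: [2.8, -0.6, 7.8]
grip_width: 0.0553
```

```bash
python3 - <<'E'
from h import *
o=r.get_obs();print(o['tcp_pos'],o['orientation'],o['contact_force'])
f=grab('wrist','w5')
cv2.imwrite('pics/w5c.png',cv2.resize(f['pixels'][60:300,180:480,::-1],(750,600),interpolation=cv2.INTER_NEAREST))
E
```

```text
[0.5085 0.3201 0.0334] [0.0432 3.1384 0.002 ] [ 2.7518 -0.6112  7.819 ]
```

View pics/w5c.png

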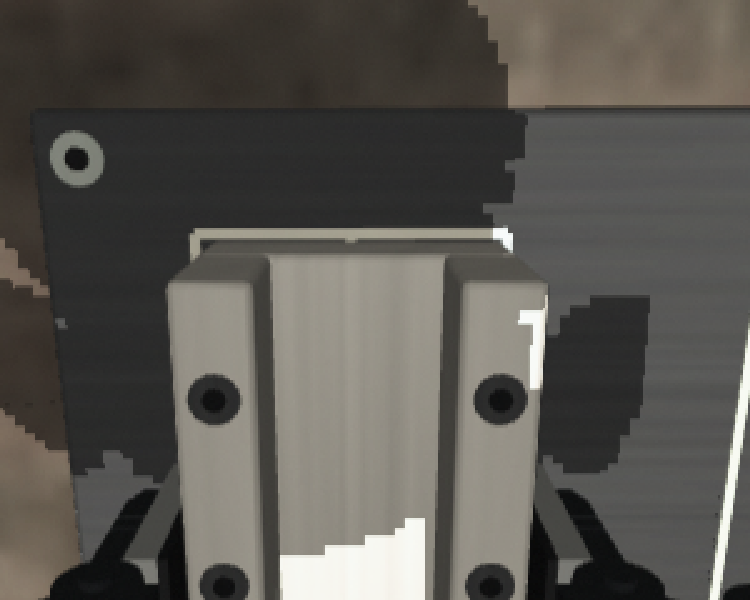

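```bash
python3 - <<'E'
from h import *
f=grab('wrist','w5b')
q=lambda a,b,z:p2w(f,(180+a/2.5-.5,60+b/2.5-.5),z)[:2]*1000
print('outline outer L,R',q(189,228,.006),q(514,228,.006),'mid',q(351,234,.006))
print('block top front L,R',q(167,283,.046),q(548,281,.046))
print('bottom front edge',q(230,241,.006),q(480,241,.006))
print('slot floor front',q(271,254,.022),q(444,254,.022),'top inner',q(253,282,.046),q(462,282,.046))
print('top lower L,R',q(180,598,.046),q(531,598,.046), r.get_obs()['tcp_pos'])
E
```

```text
outline outer L,R [456.3113 289.3729] [458.0433 352.032 ] mid [458.3295 320.5669]
block top front L,R [459.0336 294.1432] [460.2676 349.3502]
bottom front edge [459.0352 297.0894] [460.3744 345.5188]
slot floor front [459.1622 306.7133] [459.9957 336.8398] top inner [459.2315 306.6137] [460.07   336.8934]
top lower L,R [511.565  291.1641] [513.1802 348.7943] [0.5085 0.32   0.0333]
```

carry_out(offset=[[0,-0.0036,0],[0,-0.0036,0],[0,-0.0036,0],[0,-0.0036,0],[0,-0.0036,0]], turn=[[0,0,0],[0,0,0],[0,0,0],[0,0,0],[0,0,0]])

```text
clock: 11.3
tcp_pos: [0.5084, 0.3198, 0.0334]
orientation: [0.042, 3.138, 0.005]
contact_force: [2.8, 1.8, 7.1]
grip_width: 0.0553
```

```bash
python3 - <<'E'
from h import *
o=r.get_obs();print(o['tcp_pos'],o['orientation'],o['contact_force'])
E
```

```text
[0.5084 0.3198 0.0334] [0.0424 3.1379 0.0052] [2.7721 1.7673 7.0505]
```

carry_out(offset=[[0,-0.0022,0],[0,-0.0022,0],[0,-0.0022,0],[0,-0.0022,0],[0,-0.0022,0]], turn=[[0,0,0],[0,0,0],[0,0,0],[0,0,0],[0,0,0]])

```text
clock: 11.8
tcp_pos: [0.5082, 0.3194, 0.0334]
orientation: [0.041, 3.138, 0.007]
contact_force: [3.4, 3.7, 5.2]
grip_width: 0.0552
```

carry_out(offset=[[-0.0015,0.003,0],[-0.0015,0.003,0],[-0.0015,0.003,0]], turn=[[0,0,0],[0,0,0],[0,0,0]])

```text
clock: 12.1
tcp_pos: [0.5083, 0.3195, 0.0334]
orientation: [0.042, 3.14, 0.003]
contact_force: [0.0, 0.1, 9.5]
grip_width: 0.0553
```

carry_out(offset=[[0,0,0],[0,0,0],[0,0,0],[0,0,0],[0,0,0],[0,0,0]], turn=[[0,0,0],[0,0,0],[0,0,0],[0,0,0],[0,0,0],[0,0,0]], hand=0)

```text
clock: 12.7
tcp_pos: [0.5075, 0.3183, 0.0318]
orientation: [-0.043, -3.141, 0.0]
contact_force: [0.0, -0.4, -0.1]
grip_width: 0.0851
```

carry_out(offset=[[0,0,-0.05],[0,0,-0.15],[0,0,-0.25],[0,0,-0.35],[0,0,-0.4],[0,0,-0.4],[0,0,-0.4],[0,0,-0.4]], turn=[[0,0,0],[0,0,0],[0,0,0],[0,0,0],[0,0,0],[0,0,0],[0,0,0],[0,0,0]])

```text
clock: 13.5
tcp_pos: [0.5068, 0.3179, 0.2305]
orientation: [-0.043, -3.139, 0.003]
contact_force: [-0.5, -0.4, -0.3]
grip_width: 0.085
```

```bash
python3 - <<'E'
from h import *
f=grab('wrist','w6')
o=r.get_obs();print(o['tcp_pos'],o['joints'],o['orientation'])
# slot / block rows: find top face edges via brightness along a row at x=.52 for z=.046, and outline
g=f['pixels'].astype(int).mean(2)
for x in (.4585,.48,.53):
  for z,lab in ((.046,'top'),(.006,'plate')):
    a=w2p(f,(x,.28,z)); b=w2p(f,(x,.36,z)); n=161
    pr=[int(cv2.getRectSubPix(f['pixels'].mean(2).astype(np.float32),(1,1),tuple(map(float,a+(b-a)*i/(n-1))))[0,0]) for i in range(n)]
    d=np.diff(pr); print(x,lab,[(round(280+.5*i+.25,1),int(d[i])) for i in np.argsort(-abs(d))[:10]])
plan((.44,-.04,.30),0.0)
E
```

```text
[0.5068 0.3178 0.2303] [-0.7075  0.3715  0.0556  1.7673 -0.0239  1.0065  0.9007] [-0.0427 -3.1388  0.003 ]
0.4585 top [(np.float64(348.2), -34), (np.float64(292.8), 27), (np.float64(347.8), -27), (np.float64(293.2), 26), (np.float64(346.2), 19), (np.float64(351.8), 17), (np.float64(306.8), 17), (np.float64(352.2), 16), (np.float64(307.2), 15), (np.float64(306.2), 15)]
0.4585 plate [(np.float64(289.8), 29), (np.float64(289.2), 26), (np.float64(350.8), -26), (np.float64(350.2), -23), (np.float64(355.8), 16), (np.float64(351.2), -15), (np.float64(356.2), 15), (np.float64(357.2), -14), (np.float64(290.8), -12), (np.float64(288.8), 12)]
0.48 top [(np.float64(348.2), -76), (np.float64(292.8), 64), (np.float64(347.8), -63), (np.float64(306.8), 59), (np.float64(336.2), 56), (np.float64(332.2), -55), (np.float64(304.8), -54), (np.float64(293.2), 52), (np.float64(335.8), 43), (np.float64(339.2), -42)]
0.48 plate [(np.float64(305.2), 52), (np.float64(302.8), -52), (np.float64(338.2), 52), (np.float64(303.2), -50), (np.float64(334.2), -48), (np.float64(333.8), -48), (np.float64(338.8), 46), (np.float64(304.8), 45), (np.float64(289.8), 36), (np.float64(300.8), 36)]
0.53 top [(np.float64(334.8), 68), (np.float64(303.8), -66), (np.float64(291.2), 65), (np.float64(304.8), 61), (np.float64(347.2), -61), (np.float64(330.8), -58), (np.float64(346.8), -58), (np.float64(291.8), 56), (np.float64(330.2), -52), (np.float64(305.2), 46)]
0.53 plate [(np.float64(350.8), -64), (np.float64(350.2), -64), (np.float64(336.8), 60), (np.float64(288.2), 59), (np.float64(302.2), -58), (np.float64(301.8), -56), (np.float64(303.2), 55), (np.float64(332.2), -51), (np.float64(331.8), -50), (np.float64(336.2), 46)]
offset [ 0.1145 -0.7192 -0.1378] turn [-0.0013 -0.0016 -0.0181]
```

Block now estimated within about 1 mm of the outline and square to it (yaw −0.025 vs plate −0.026). Next, the tool.

carry_out(offset=[[0.01,-0.06,-0.13],[0.1145,-0.719,-0.138],[0.1145,-0.719,-0.138],[0.1145,-0.719,-0.138],[0.1145,-0.719,-0.138],[0.1145,-0.719,-0.138],[0.1145,-0.719,-0.138],[0.1145,-0.719,-0.138]], turn=[[0,0,0],[0,0,-0.018],[0,0,-0.018],[0,0,-0.018],[0,0,-0.018],[0,0,-0.018],[0,0,-0.018],[0,0,-0.018]])

```text
clock: 14.35
tcp_pos: [0.4392, -0.0419, 0.3001]
orientation: [-0.002, -3.14, 0.001]
contact_force: [0.7, 0.4, 0.1]
grip_width: 0.0855
```

carry_out(offset=[[0,0,0],[0,0,0],[0,0,0],[0,0,0],[0,0,0],[0,0,0]], turn=[[0,0,0],[0,0,0],[0,0,0],[0,0,0],[0,0,0],[0,0,0]])

```text
clock: 14.95
tcp_pos: [0.4408, -0.0387, 0.3008]
orientation: [0.002, -3.141, 0.0]
contact_force: [0.4, -0.1, 0.8]
grip_width: 0.0856
```

```bash
python3 - <<'E'
from h import *
o=r.get_obs();print(o['tcp_pos'],o['orientation'],o['joints'])
f=grab('wrist','w7')
for q in ('turning_tool','tool_butt','tool_nose','boring_bar','card_box'): print(q,find(q,'wrist',f))
for d in outline_of('turning_tool','wrist')[:1]: print(d['score'],rect(f,big(d['region']),.02))
E
```

```text
[ 0.4408 -0.0387  0.3008] [ 0.002  -3.1412  0.0002] [-0.3191  0.0232  0.2727  2.0323 -0.0069  1.0874  1.5288]
turning_tool [(0.56, array([ 0.429 , -0.0345,  0.0208]))]
tool_butt []
tool_nose [(0.83, array([ 0.4274, -0.0327,  0.0226]))]
boring_bar [(0.57, array([ 0.3844, -0.2827,  0.0108]))]
card_box [(0.87, array([0.4143, 0.1352, 0.0518]))]
0.62 (array([429.9219, -34.151 ]), array([122.2535,  22.8075]), np.float64(0.3641658739110743))
```

View pics/w7.png

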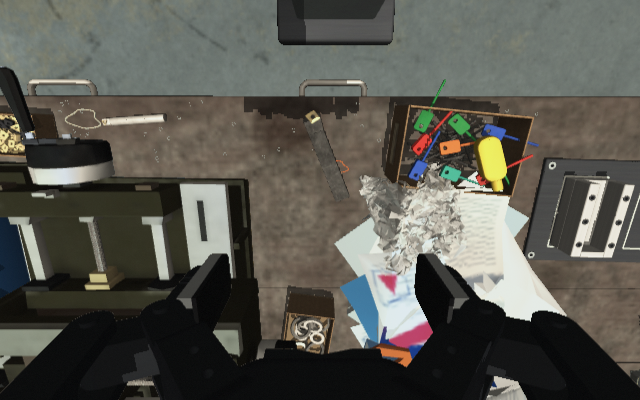

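The tool runs from its head at (313,117) to its butt at (343,197). The box is at (465,145), and crumpled paper starts near (360,180), close to the butt.

```bash
python3 - <<'E'
from h import *
f=grab('wrist')
for z in (0,.05,.09):
    print(z,[p2w(f,c,z)[:2].round(3) for c in ((358,180),(370,172),(362,190),(376,215),(388,185))])
b=[d for d in look_for('card_box','wrist')]
s=grab('scene'); 
# crop scene around paper
u,v=w2p(s,(.43,-.03,.03)).astype(int); print(u,v)
A=cv2.resize(s['pixels'][v-65:v+30,u-80:u+40,::-1],None,fx=4,fy=4,interpolation=cv2.INTER_CUBIC)
for z in (0,.077,.12):
    p=(w2p(s,(.455,.012,z))-(u-80,v-65))*4; cv2.circle(A,tuple(int(t) for t in p),3,(0,0,255) if z else (0,255,0),-1)
cv2.imwrite('pics/s1.png',A)
E
```

```text
0 [array([0.466, 0.01 ]), array([0.454, 0.026]), array([0.48 , 0.016]), array([0.517, 0.038]), array([0.473, 0.052])]
0.05 [array([0.454, 0.004]), array([0.444, 0.019]), array([0.467, 0.01 ]), array([0.5  , 0.029]), array([0.461, 0.041])]
0.09 [array([ 0.445, -0.   ]), array([0.436, 0.012]), array([0.457, 0.004]), array([0.486, 0.021]), array([0.451, 0.033])]
321 223
```

View pics/s1.png

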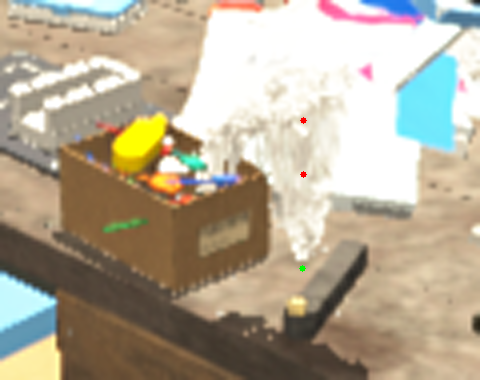

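```bash
python3 - <<'E'
from h import *
plan((.4243,-.0363,.15),.364)
E
```

```text
offset [0.0328 0.0062 0.302 ] turn [ 0.      0.0001 -0.2429]
```

carry_out(offset=[[0.033,0.006,0.05],[0.033,0.006,0.12],[0.033,0.006,0.2],[0.033,0.006,0.26],[0.033,0.006,0.302],[0.033,0.006,0.302],[0.033,0.006,0.302],[0.033,0.006,0.302]], turn=[[0,0,-0.06],[0,0,-0.12],[0,0,-0.18],[0,0,-0.243],[0,0,-0.243],[0,0,-0.243],[0,0,-0.243],[0,0,-0.243]], hand=0.5, force=60)

```text
clock: 16.25
tcp_pos: [0.4252, -0.0364, 0.1512]
orientation: [-0.568, 3.087, -0.0]
contact_force: [0.8, -0.8, 0.6]
grip_width: 0.0424
```

```bash
python3 - <<'E'
from h import *
f=grab('wrist','w8')
o=r.get_obs();print(o['tcp_pos'],o['orientation'],o['joints'],o['grip_width'])
for q in ('turning_tool','tool_butt','tool_nose'): print(q,find(q,'wrist',f))
for d in outline_of('turning_tool','wrist')[:1]: print(d['score'],rect(f,big(d['region']),.02))
E
```

```text
[ 0.4252 -0.0364  0.1513] [-0.5683  3.0871 -0.0001] [-0.2808  0.2085  0.2479  2.2334 -0.0789  0.7048  1.9569] 0.04251332214460817
turning_tool [(0.72, array([ 0.4245, -0.0344,  0.0189]))]
tool_butt [(0.86, array([ 0.4234, -0.0371,  0.0185]))]
tool_nose [(0.61, array([ 0.4264, -0.0375,  0.0192]))]
0.81 (array([429.5809, -34.6492]), array([122.0592,  21.7495]), np.float64(0.35269101185370905))
```

View pics/w8.png

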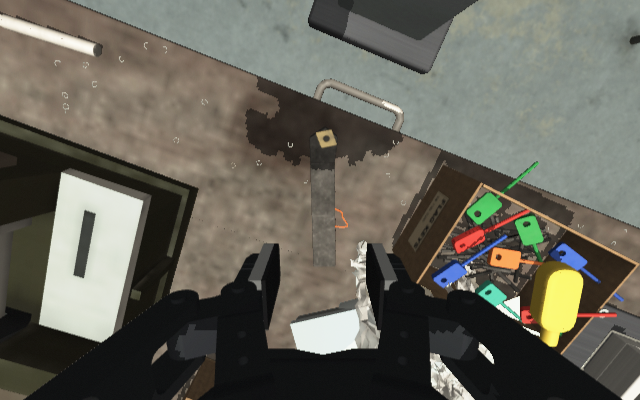

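Tool runs from (323,135) to (323,265) under the fingers, on centre; paper edge at about (357,245), close but outside the finger path. I'll descend in steps with a force check.

carry_out(offset=[[0,0,0.05],[0,0,0.1],[0,0,0.14],[0,0,0.17],[0,0,0.18],[0,0,0.18]], turn=[[0,0,0],[0,0,0],[0,0,0],[0,0,0],[0,0,0],[0,0,0]])

```text
clock: 17.1
tcp_pos: [0.4239, -0.0364, 0.0598]
orientation: [0.569, -3.089, -0.0]
contact_force: [0.3, -0.2, 0.2]
grip_width: 0.0428
```

carry_out(offset=[[0,0,0.015],[0,0,0.03],[0,0,0.045],[0,0,0.06],[0,0,0.073],[0,0,0.073],[0,0,0.073]], turn=[[0,0,0],[0,0,0],[0,0,0],[0,0,0],[0,0,0],[0,0,0],[0,0,0]])

```text
clock: 17.8
tcp_pos: [0.424, -0.0365, 0.0233]
orientation: [0.569, -3.089, -0.0]
contact_force: [-0.4, 0.1, -0.9]
grip_width: 0.0426
```

carry_out(offset=[[0,0,0],[0,0,0],[0,0,0],[0,0,0],[0,0,0],[0,0,0],[0,0,0]], turn=[[0,0,0],[0,0,0],[0,0,0],[0,0,0],[0,0,0],[0,0,0],[0,0,0]], hand=1, force=80)

```text
clock: 18.5
tcp_pos: [0.4244, -0.0364, 0.0241]
orientation: [-0.569, 3.089, -0.0]
contact_force: [-1.3, -0.6, 5.3]
grip_width: 0.0176
```

carry_out(offset=[[0,0,-0.02],[0,0,-0.06],[0,0,-0.12],[0,0,-0.2],[0,0,-0.28],[0,0,-0.36],[0,0,-0.42],[0,0,-0.42]], turn=[[0,0,0],[0,0,0],[0,0,0],[0,0,0],[0,0,0],[0,0,0],[0,0,0],[0,0,0]])

```text
clock: 19.3
tcp_pos: [0.4261, -0.0364, 0.2376]
orientation: [-0.567, 3.082, 0.0]
contact_force: [1.1, 0.5, -3.2]
grip_width: 0.018
```

```bash
python3 - <<'E'
from h import *
f=grab('wrist','w9')
o=r.get_obs();print(o['clock'],o['tcp_pos'],o['orientation'],o['joints'],o['grip_width'],o['contact_force'],o['moment'])
for q in ('turning_tool','tool_butt','tool_nose'): print(q,find(q,'wrist',f))
for d in outline_of('turning_tool','wrist')[:1]: print(d['score'],rect(f,big(d['region']),o['tcp_pos'][2]))
E
```

```text
19.35 [ 0.4247 -0.0364  0.2353] [-0.5683  3.0854  0.0006] [-0.3262  0.0687  0.2807  2.1514 -0.0251  0.9202  1.9041] 0.01814677253184091 [-0.0487 -0.1021 -5.2051] [ 0.0772  0.0796 -0.0092]
turning_tool [(0.89, array([ 0.4138, -0.0393,  0.2321]))]
tool_butt [(0.74, array([ 0.4161, -0.0438,  0.235 ])), (0.19, array([0.4966, 0.3003, 0.0323]))]
tool_nose [(0.95, array([ 0.4131, -0.0423,  0.2348])), (0.29, array([0.4721, 0.2915, 0.0091]))]
0.8 (array([420.303 , -38.4851]), array([102.4875,  22.1201]), np.float64(0.3432189800941378))
```

```bash
python3 - <<'E'
from h import *
plan((.481,.320,.235),-.025)
E
```

```text
offset [-0.3628  0.6246 -0.0067] turn [ 0.0001 -0.0023  0.2595]
```

carry_out(offset=[[-0.015,0.026,0],[-0.055,0.094,0],[-0.105,0.18,0],[-0.16,0.275,0],[-0.215,0.37,0],[-0.27,0.465,0],[-0.32,0.55,-0.003],[-0.35,0.6,-0.006]], turn=[[0,0,0.01],[0,0,0.04],[0,0,0.075],[0,0,0.115],[0,0,0.155],[0,0,0.195],[0,0,0.23],[0,0,0.25]])

```text
clock: 20.35
tcp_pos: [0.4798, 0.3086, 0.2343]
orientation: [-0.018, -3.138, 0.003]
contact_force: [0.6, 0.2, -3.4]
grip_width: 0.0175
```

```bash
python3 - <<'E'
from h import *
o=r.get_obs();print(o['clock'],o['tcp_pos'],o['orientation'],o['grip_width'])
plan((.481,.320,.15),-.025)
E
```

```text
20.35 [0.4798 0.3086 0.2343] [-0.0177 -3.1385  0.0029] 0.017501845095845733
offset [-0.0027  0.0231  0.1685] turn [-0.0013 -0.002   0.0092]
```

carry_out(offset=[[-0.003,0.025,0.02],[-0.003,0.025,0.07],[-0.003,0.025,0.12],[-0.003,0.025,0.17],[-0.003,0.025,0.17],[-0.003,0.025,0.17],[-0.003,0.025,0.17],[-0.003,0.025,0.17]], turn=[[0,0,0.0095],[0,0,0.0095],[0,0,0.0095],[0,0,0.0095],[0,0,0.0095],[0,0,0.0095],[0,0,0.0095],[0,0,0.0095]])

```text
clock: 21.15
tcp_pos: [0.4832, 0.3191, 0.1528]
orientation: [0.04, 3.14, 0.002]
contact_force: [-0.2, -0.4, -2.4]
grip_width: 0.0176
```

```bash
python3 - <<'E'
from h import *
f=grab('wrist','w10')
o=r.get_obs();print(o['clock'],o['tcp_pos'],o['orientation'],o['joints'],o['grip_width'])
for q in ('slot_block','turning_tool','tool_nose','card_box','screw_jar'): print(q,find(q,'wrist',f))
z=o['tcp_pos'][2]
for d in outline_of('turning_tool','wrist')[:1]: print(d['score'],rect(f,big(d['region']),z-.003))
print([w2p(f,(.481,.32,zz)) for zz in (.05,.15)])
A=f['pixels'][:,:,::-1]
s=grab('side','side1'); 
u,v=w2p(s,(.50,.32,.09)).astype(int); print(u,v)
B=cv2.resize(s['pixels'][v-62:v+62,u-80:u+80,::-1],(640,496),interpolation=cv2.INTER_CUBIC)
C=cv2.resize(A[90:340,200:440],(480,500),interpolation=cv2.INTER_NEAREST)
C=cv2.resize(A[60:310,210:430],(528,600),interpolation=cv2.INTER_NEAREST); 
B=cv2.resize(s['pixels'][v-62:v+62,u-34:u+34,::-1],(272,496)); M=np.zeros((600,800,3),np.uint8); M[:,:528]=C; M[:496,528:]=B
cv2.imwrite('pics/m10.png',M)
E
```

```text
21.2 [0.483  0.3191 0.1527] [0.0394 3.1398 0.0022] [-0.7582  0.4303  0.0853  1.8852 -0.0485  0.8259  0.8979] 0.0183240494264981
slot_block [(0.77, array([0.4859, 0.3379, 0.0422]))]
turning_tool [(0.61, array([0.4721, 0.322 , 0.1482]))]
tool_nose [(0.93, array([0.4739, 0.3193, 0.1493]))]
card_box [(0.82, array([0.4176, 0.1652, 0.054 ])), (0.23, array([0.4718, 0.3212, 0.1494]))]
screw_jar []
0.64 (array([476.951 , 319.5242]), array([102.1974,  22.3393]), np.float64(-0.044105676077238296))
[array([322.9527, 202.6286]), array([323.498 , 267.1355])]
338 249
```

View pics/m10.png

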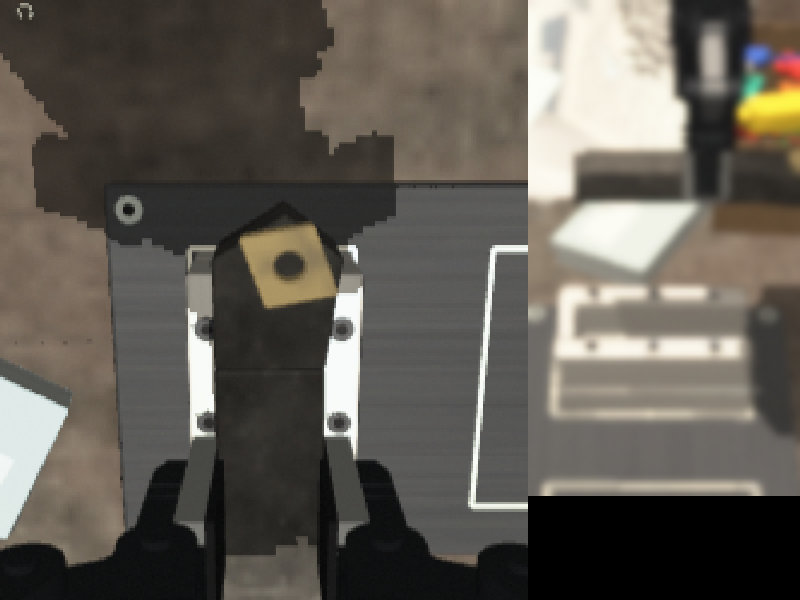

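```bash
python3 - <<'E'
from h import *
f=grab('wrist'); o=r.get_obs(); tz=o['tcp_pos'][2]; print(o['tcp_pos'])
q=lambda a,b,z:p2w(f,(210+a/2.4-.5,60+b/2.4-.5),z)[:2]*1000
print('nose',q(283,203,tz-.004)); 
for b in (380,425): print('shank',b,q(217,b,tz-.004),q(325 if b<400 else 323,b,tz-.004))
for b,l,rr in ((300,189,361),(425,191.5,357.5)): print('block',q(l,b,.046),q(rr,b,.046))
s=grab('side')
def onY(uv,y):
    d=s['R'].T@np.array([(uv[0]-s['cx'])/s['fx'],(uv[1]-s['cy'])/s['fy'],1]); c=-s['R'].T@s['t']
    return (c+d*(y-c[1])/d[1])*1000
S=lambda a,b:(304+(a-528)/4-.5,187+b/4-.5)
print('butt top/bot near side',onY(S(577,155),.33),onY(S(577,197),.33))
print('block near top L,R',p2w(s,S(553,352),.046)*1000,p2w(s,S(752,352),.046)*1000)
print('block far top L,R',p2w(s,S(560,287),.046)*1000,p2w(s,S(752,287),.046)*1000)
for n in('turning_tool','slot_block'):
  for d in outline_of(n,'side')[:1]:
    m=big(d['region']);v,u=np.nonzero(m);print(n,d['score'],u.min(),u.max(),v.min(),v.max())
    for vv in range(v.min(),v.max()+1,3): print(vv,u[v==vv].min(),u[v==vv].max(),end='; ')
E
```

```text
[0.4824 0.3188 0.1516]
nose [425.3659 322.5601]
shank 380 [456.8305 309.9517] [457.3149 329.5246]
shank 425 [465.6318 309.5526] [466.1155 329.1159]
block [466.048  293.6909] [467.3876 347.7243]
block [508.4368 292.1458] [509.7918 346.9552]
butt top/bot near side [545.2199 330.     159.2264] [545.7619 330.     133.9766]
block near top L,R [559.8763 344.4513  46.    ] [457.3416 346.154   46.    ]
block far top L,R [557.3319 291.9559  46.    ] [453.1349 293.8215  46.    ]
turning_tool 0.56 315 343 224 237
224 329 342; 227 315 342; 230 315 342; 233 315 342; 236 315 343; slot_block 0.86 310 359 258 290
258 336 349; 261 311 358; 264 311 358; 267 311 357; 270 310 358; 273 310 359; 276 311 359; 279 311 359; 282 311 359; 285 311 359; 288 312 359;
```

```bash
cat > ed.py <<'E'
from h import *
def edges(rows):
    f=grab('wrist'); o=r.get_obs(); tz=o['tcp_pos'][2]; g=cv2.GaussianBlur(f['pixels'].mean(2).astype(np.float32),(3,1),0)
    E={k:[] for k in('sl','sr','bl','br')}
    def sub(row,a,b,sg):
        d=np.diff(g[row,a:b])*sg; i=int(np.argmax(d)); 
        w=d[max(i-1,0):i+2].clip(0); return a+max(i-1,0)+.5+(w*np.arange(len(w))).sum()/w.sum()
    for v in rows:
        z=tz-.004; c=w2p(f,p2w(f,(322,v),z)); 
        L=int(w2p(f,np.r_[p2w(f,(322,v),z)[0],o['tcp_pos'][1]-.0095,z])[0]); R=int(w2p(f,np.r_[p2w(f,(322,v),z)[0],o['tcp_pos'][1]+.0105,z])[0])
        E['sl'].append(p2w(f,(sub(v,L-6,L+6,-1),v),z)[:2]); E['sr'].append(p2w(f,(sub(v,R-6,R+6,1),v),z)[:2])
        X=p2w(f,(322,v),.046)[0]
        L=int(w2p(f,(X,.292,.046))[0]); R=int(w2p(f,(X,.3475,.046))[0])
        E['bl'].append(p2w(f,(sub(v,L-6,L+6,1),v),.046)[:2]); E['br'].append(p2w(f,(sub(v,R-6,R+6,-1),v),.046)[:2])
    print(o['clock'],o['tcp_pos'],o['orientation'],o['contact_force'],o['grip_width'])
    for k,P in E.items():
        P=np.array(P)*1000; p=np.polyfit(P[:,0]-481,P[:,1],1); print(k,'slope',p[0],'y at x=481',p[1],'resid',np.std(P[:,1]-np.polyval(p,P[:,0]-481)))
E
python3 - <<'E'
from ed import *
edges(range(204,238,2))
plan((.4815,.3200,.080),-.025)
E
```

```text
21.8 [0.4824 0.3187 0.1515] [-0.0392 -3.1413  0.    ] [-0.704   0.9958 -2.8982] 0.01819449907139066
sl slope -0.08831087569014635 y at x=481 306.9464911879562 resid 0.5343901225089867
sr slope -0.046113751203612635 y at x=481 328.3782357160722 resid 0.14936819688226577
bl slope -0.02562429127213663 y at x=481 292.8265129321509 resid 0.15476484658047668
br slope -0.03046779528941881 y at x=481 348.28957099116974 resid 0.13600130395299134
offset [0.0018 0.0025 0.1429] turn [-0. -0.  0.]
```

carry_out(offset=[[0.002,0.0035,0.02],[0.002,0.0035,0.05],[0.002,0.0035,0.08],[0.002,0.0035,0.11],[0.002,0.0035,0.125],[0.002,0.0035,0.135],[0.002,0.0035,0.143],[0.002,0.0035,0.143]], turn=[[0,0,0],[0,0,0],[0,0,0],[0,0,0],[0,0,0],[0,0,0],[0,0,0],[0,0,0]])

```text
clock: 22.6
tcp_pos: [0.4815, 0.3205, 0.0798]
orientation: [-0.039, -3.141, 0.0]
contact_force: [-0.7, 0.4, -2.9]
grip_width: 0.0182
```

carry_out(offset=[[0,0,0],[0,0,0],[0,0,0],[0,0,0],[0,0,0]], turn=[[0,0,0],[0,0,0],[0,0,0],[0,0,0],[0,0,0]])

```text
clock: 23.1
tcp_pos: [0.4815, 0.3206, 0.0801]
orientation: [0.039, 3.141, 0.0]
contact_force: [-0.5, 0.0, -3.2]
grip_width: 0.0177
```

```bash
python3 - <<'E'
from ed import *
f=grab('wrist','w11')
for n in('slot_block','turning_tool','screw_jar','card_box'): print(n,find(n,'wrist',f))
o=r.get_obs(); print(o['tcp_pos'],o['joints'])
g=f['pixels'].mean(2).astype(int)
for v in (190,200,210,220): print(v, 'x(.046)',p2w(f,(322,v),.046)[0].round(4),'x(.076)',p2w(f,(322,v),.076)[0].round(4), g[v,255:395:2].tolist())
s=grab('side','side2'); S={}
for n in('turning_tool','slot_block','card_box','screw_jar'):
  print(n,find(n,'side',s))
for n in('turning_tool','slot_block'):
  for d in outline_of(n,'side')[:1]:
    m=big(d['region']);v,u=np.nonzero(m);print(n,d['score'],[(x,v[u==x].min(),v[u==x].max()) for x in range(u.min(),u.max()+1,3)])
# expected px: tool corners & block corners
for lab,X in {'butt near bot':(.5485,.3285,.056),'butt near top':(.5485,.3285,.076),'nose near bot':(.4265,.3325,.056),'blk near top +x':(.5595,.3465,.046),'blk near top -x':(.4595,.349,.046),'blk far top +x':(.5595,.291,.046)}.items(): print(lab,w2p(s,X))
gs=s['pixels'].mean(2).astype(int)
for c in (318,322,340,345,350): print(c,gs[238:275,c].tolist())
E
```

```text
slot_block []
turning_tool [(0.78, array([0.4682, 0.3194, 0.0736]))]
screw_jar []
card_box [(0.85, array([0.4214, 0.1916, 0.0437])), (0.39, array([0.47  , 0.3221, 0.078 ]))]
[0.4814 0.3205 0.08  ] [-0.7511  0.5341  0.0727  1.9255 -0.0586  0.6839  0.9027]
190 x(.046) 0.4515 x(.076) 0.4437 [45, 45, 44, 45, 45, 44, 45, 45, 44, 76, 153, 45, 82, 82, 81, 82, 82, 81, 81, 81, 81, 80, 41, 44, 47, 44, 41, 38, 38, 38, 40, 40, 41, 43, 43, 43, 43, 43, 43, 44, 44, 44, 43, 43, 42, 40, 39, 79, 83, 83, 82, 84, 84, 84, 84, 83, 154, 68, 43, 43, 43, 44, 43, 42, 43, 43, 42, 42, 43, 42]
200 x(.046) 0.4569 x(.076) 0.4481 [43, 43, 43, 43, 43, 43, 44, 42, 42, 74, 78, 79, 80, 79, 80, 80, 79, 79, 79, 77, 66, 103, 36, 40, 38, 40, 40, 41, 39, 39, 41, 42, 39, 37, 37, 38, 38, 38, 40, 41, 40, 41, 41, 41, 41, 42, 46, 69, 78, 79, 78, 78, 79, 79, 78, 80, 80, 80, 70, 75, 75, 74, 74, 88, 87, 88, 86, 87, 87, 87]
210 x(.046) 0.4625 x(.076) 0.4526 [91, 91, 92, 92, 92, 91, 90, 93, 129, 141, 144, 142, 142, 143, 143, 144, 143, 142, 140, 105, 62, 86, 49, 39, 37, 38, 38, 38, 40, 43, 43, 42, 42, 42, 43, 42, 41, 41, 42, 42, 43, 4
[... 2059 characters left out ...]
9, 216]
322 [242, 243, 246, 248, 249, 249, 249, 249, 248, 246, 242, 237, 226, 191, 149, 123, 114, 114, 116, 116, 107, 88, 68, 60, 57, 56, 56, 65, 90, 112, 124, 134, 149, 179, 218, 233, 239]
340 [157, 157, 160, 177, 205, 216, 208, 185, 153, 128, 118, 116, 119, 122, 121, 116, 112, 112, 113, 111, 102, 82, 66, 58, 55, 55, 56, 70, 95, 113, 123, 128, 144, 190, 234, 244, 244]
345 [40, 50, 67, 77, 72, 60, 46, 35, 30, 28, 27, 27, 27, 29, 30, 31, 32, 41, 56, 64, 67, 69, 70, 70, 69, 70, 74, 89, 107, 119, 123, 127, 141, 188, 233, 244, 243]
350 [187, 179, 164, 160, 145, 119, 90, 65, 52, 48, 43, 38, 31, 32, 36, 36, 32, 30, 33, 33, 33, 33, 33, 34, 35, 36, 47, 72, 96, 108, 113, 116, 125, 129, 119, 105, 114]
```

```bash
python3 - <<'E'
from h import *
o=r.get_obs();print(o['clock'],o['tcp_pos'],o['grip_width'],o['contact_force']); print(r.hand_in())
E
```

```text
23.7 [0.4815 0.3205 0.08  ] 0.01796116200490103 [ 1.5095  0.0382 -4.2483]
the job is handed in; nothing more can be done
None
```

I slid the block onto the crossed outline without lifting it and let go. I then picked up the turning tool, carried it over the card box and handed in at 23.7 s, holding it above the slot. The job gave no verdict.

**Block:** the first slide left it about 2 mm off. I regripped it and nudged it along the plate. My last measurements put it within about 1 mm of the outline and square to it (about −0.026 rad, the same as the plate).

**Tool:**
- **Height:** its underside is about 10 mm above the block, and it is level to about one pixel in the side view.
- **Sideways:** it is centred on the slot to about 0.6 mm.
- **Lengthwise:** its plain end is about 3–4 mm short of the closed wall, and the cutting head is fully past the open end.
- **Contact:** the wrist force showed little more than the tool's weight, so nothing was touching the block.

**Disagreements:**
- The shank's right edge in the wrist view gave a yaw about 0.02 rad off the slot. That fit was short and noisy and the gripper angle agreed with the slot, so I left it.
- Estimates of the block's x position differed by 2–3 mm between views, but the plain end's position relative to the block agreed in both.
- The card box position reported by the networks shifted between views as the arm hid part of it. No move met unexpected force. I did not measure the box, jar and boring bar closely at the end.

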